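# Pack the pipe test set into its carrying case

## Robot

A 7-joint arm with a two-finger parallel gripper is mounted at the origin on the work surface. World frame = base frame: x ahead of the robot, y to its left, z up, the work surface at z = 0. Lengths are in mm, angles in rad, forces in N, time in s.
With the tool pointing down it reaches from about 425 to 950 mm from the base axis. Payload 16.7 kg.
Tool frame: the origin (TCP) lies midway between the tips of the shut fingers; the grasp point (between the pads) lies bot.grasp_offset behind it (bot.grasp_offset is the distance from the TCP to the grasp point, in mm); z points along the fingers, y is the line along which they close (so a half turn about z gives the same grasp; the last joint's range is limited). The gripper opens to 94 mm and grips with 3 to 60 N. Pads are 16 mm wide; open, the fingers measure 119 mm over their backs; the gripper's body (75 mm by 177 mm) begins 78 mm behind the grasp point.
Start: joints at [1.06, 0.426, 0.074, 1.606, -0.034, 1.111, -0.067], TCP at [238.258, -631.512, 205.467] pointing down, gripper open.
Joint ranges: [-2.85, 2.85], [-0.5, 2.14], [-1.23, 1.37], [0.21, 2.46], [-1.02, 4.16], [0.16, 2.05], [-2.73, 2.73]. Speed limits (rad/s): [1.89, 1.89, 2.39, 2.39, 3.01, 3.01, 3.01].

## Interface

Orientations are given as a unit quaternion [w, x, y, z].
In Python, from bench import bot gives the robot as it stands.
- The arm moves only by the tool send_rows, never from a script. Its argument "increments" is one flat list of numbers, 7 for each row, row after row: the shift along the tool's x, y, z as a fraction of full scale, then the turn, a rotation vector about the tool's x, y, z as a fraction of full scale, then the closure, from 0 (fully open) to 1 (shut). In form: [tx, ty, tz, rx, ry, rz, claw, tx, ty, tz, rx, ry, rz, claw, ...]. A call has 1 to 10 rows; each row is the pose to reach, as a shift and turn from the pose commanded when the call began, along the tool's axes at that moment, turning the shorter way round; what a row does not reach only later rows make up. Full scale, the value 1, is 0.2 m for a shift and pi rad for a turn. A row lasts 1/8 s, in which the tool goes at most 62.5 mm and 10.7 degrees, less where a joint would pass 70% of its speed; a pose out of reach is approached as far as the arm can. A call with a number of a shift or a turn outside -1 to 1 is refused whole. A call with a gripper value outside its range is refused whole. The fingers move at their own pace and stop on an object; "grip_force" is the grip in N (left out, the last holds). Time passes only in rows, so rows that repeat a pose let the fingers close. It gives the time, the measured TCP pose, the force, the opening and the grip force at its end, in the units of the state.
- bot.state(): the state, without advancing time (a new reading comes with each control period).
- bot.read_camera(name): name is "scene" or "side" or "wrist"; returns a dict with "frame" (480x640x3 uint8, red, green, blue), "depth" (480x640 float32, mm along the optical axis (not along the pixel's ray), 0 where there is no reading), "intrinsics" (3x3 intrinsics, pixels), "R" (3x3) and "t" (3): a world point X has camera coordinates R X + t. Camera axes: x right, y down, z forward; pixel columns grow to the right and rows downward; lengths in mm; the calibration is good to about 2 mm. A picture is of the moment at which its call begins.
- bot.job_done(): hands the job in; it is judged then, once.
The state is a dict: "t": time; "q": joint angles; "dq": joint speeds; "effort": joint torques, N m; "tool_pos": TCP position; "tcp_rot": TCP orientation; "force": force on the tool from outside, world axes, zero at the start; "torque": the same for the moment, N m; "gripper_width": opening from 0.0 (shut) to 1.0 (fully open); "gripper_force": force on a finger pad.
Only numpy, scipy, OpenCV 4.12 (cv2) and the standard library are available. Lean on these libraries where they do the work, as an engineer would, in place of code of your own. Each camera call takes 0.05 s, during which the arm holds its last target. There are 200 camera calls.

## Task

Pack the pipe test set away: first turn the elbow on the stub inside the case until its outlet points along the white line painted on the case floor. Then set the flanged pipe spool and the valve body down in the free part of the case, side by side and below the rim (lower them in, do not drop them), and swing the lid fully shut. Leave the jar, the spanner and the brush alone.

Things in the scene. Friction and masses are not known exactly. Their poses are not given: they have to be found in the camera images.
- case_floor (a point): Centre of the inner floor of the grey sheet-metal carrying case, which is fixed to the bench. Outside 190 mm (x) by 330 mm (y) by 78 mm high, walls and floor 5 mm thick, so inside 180 x 320 mm and 73 mm deep; this point is 5 mm above the bench. z up; +x of this frame points to the hinged side of the case, +y to the end where the stub and elbow are. The free part for packing lies between the -y end wall and about y = +50 mm, once the elbow points to its line.
- stub (a point): Fixed point on the upright axis of the threaded pipe stub in the case, at the height of the centre of the elbow's outlet leg (39 mm above the case floor). In the frame of case_floor it lies at x = -10, y = +85 mm. The elbow turns about this upright axis; it is stiff (about 0.25 N m) and stays where it is left, can go either way, and does not noticeably rise or sink. At the start it must turn roughly 1.0 to 1.6 rad clockwise seen from above.
- outlet (a point): Centre of the outlet face of the steel pipe elbow, 58 mm from the stub axis; its x axis points out of the outlet, level. From the stub axis outwards the level leg is a bare 30 mm diameter pipe from 17 to 43 mm (a good place to grip from above) and then a 38 mm diameter collar from 43 to 58 mm. Leg centre 44 mm above the bench. Below the bend is an upright collar of 40 mm diameter, 14 to 32 mm above the bench.
- mark: White line painted on the case floor, 5 mm wide. Origin on the stub axis at floor height; its x axis points away from the stub along the line, which runs from 26 to 82 mm from the axis.
- spool_mid (a point): Centre of the loose steel pipe spool lying on the bench: a 34 mm diameter pipe, 100 mm long, between two square flanges 56 x 56 mm, 10 mm thick; 120 mm over all along its x axis. z up, the centre 28 mm above what it rests on. Grip the pipe across its middle. About 0.6 kg.
- valve_mid (a point): Centre (of the main body, stem not counted) of the loose steel valve body lying on the bench: square body 50 mm long (x), 42 mm wide (y), 42 mm high, with a square end 50 x 50 mm and 16 mm thick at each end; 110 mm over all along its x axis. A short stem stands 33 mm above the centre on top. z up, the centre 25 mm above what it rests on. Grip the body across its 42 mm width. About 0.65 kg.
- lid (a joint): Lid angle in rad: 0 shut, about 1.6 to 1.8 at the start (standing open on the side away from the robot), stop at 1.95. The lid is a 190 x 330 mm plate, 6 mm thick, with a stiff hinge: it stays at any angle, and takes up to about 1.1 N m to move. Shut, its underside lies on the rim 78 mm above the bench.
- lid_hinge (a point): Middle of the lid's hinge line, at the rim of the case, 78 mm above the bench; the hinge line is the y axis of case_floor. It lies 95 mm along +x from the case centre.
- lid_tab (a point): Centre of the steel tab (28 mm long, 80 mm wide, 10 mm thick) that sticks out of the middle of the lid's free edge, 204 mm from the hinge. Its z axis is the lid's outer normal (up when shut); the tab and lid inner faces are level.
- jar_mid (a point): Bystander: white closed jar, 60 mm diameter, 75 mm high, its centre.
- spanner_mid (a point): Bystander: flat steel spanner 200 mm long, its middle.
- brush_mid (a point): Bystander: hand brush lying on the bench, its middle.
- spool: The spool's body; origin under its centre on the bench.
- valve: The valve's body; origin under its centre on the bench.
There are look-alikes about, which are no part of the job. What is shaped like the spool but blue or purple is not meant. Leave any green look-alike of the valve alone.

How it is judged (in metres and radians):
On the way, in this order (a step that is already met when the one before it is completed fails the run):
1. the elbow's outlet points along the white line (within 9 mm at the outlet) while both fittings are still out of the case (x of outlet in the frame of mark above 0.05 m and y of outlet in the frame of mark between -0.009 and 0.009 m and not (x of spool_mid in the frame of case_floor between -0.09 and 0.09 m and y of spool_mid in the frame of case_floor between -0.16 and 0.16 m and z of spool_mid in the frame of case_floor below 0.04 m) and not (x of valve_mid in the frame of case_floor between -0.09 and 0.09 m and y of valve_mid in the frame of case_floor between -0.16 and 0.16 m and z of valve_mid in the frame of case_floor below 0.037 m)), for 0.2 s.
2. the first fitting rests on the case floor (((x of spool_mid in the frame of case_floor between -0.09 and 0.09 m and y of spool_mid in the frame of case_floor between -0.16 and 0.16 m and z of spool_mid in the frame of case_floor below 0.04 m and linear speed of spool below 0.03 m/s and contact force between spool and the arm below 0.1 N and contact force between spool and the fingers below 0.1 N) or (x of valve_mid in the frame of case_floor between -0.09 and 0.09 m and y of valve_mid in the frame of case_floor between -0.16 and 0.16 m and z of valve_mid in the frame of case_floor below 0.037 m and linear speed of valve below 0.03 m/s and contact force between valve and the arm below 0.1 N and contact force between valve and the fingers below 0.1 N))), for 0.2 s.
3. both fittings rest on the case floor, let go (x of spool_mid in the frame of case_floor between -0.09 and 0.09 m and y of spool_mid in the frame of case_floor between -0.16 and 0.16 m and z of spool_mid in the frame of case_floor below 0.04 m and x of valve_mid in the frame of case_floor between -0.09 and 0.09 m and y of valve_mid in the frame of case_floor between -0.16 and 0.16 m and z of valve_mid in the frame of case_floor below 0.037 m and contact force between each of spool, valve and the arm below 0.1 N and contact force between each of spool, valve and the fingers below 0.1 N), for 0.2 s.
4. the lid is shut (value of joint lid below 0.04 rad), for 0.2 s.
At the end, for the whole second after the job is handed in: The lid is shut (under 0.04 rad); the elbow's outlet centre is within 9 mm sideways of the white line's direction, on the line's side of the stub; the spool and the valve both lie on the case floor (centres within the inner walls and at most 12 mm above their lying height), at rest (value of joint lid below 0.04 rad and x of outlet in the frame of mark above 0.05 m and y of outlet in the frame of mark between -0.009 and 0.009 m and x of spool_mid in the frame of case_floor between -0.09 and 0.09 m and y of spool_mid in the frame of case_floor between -0.16 and 0.16 m and z of spool_mid in the frame of case_floor below 0.04 m and x of valve_mid in the frame of case_floor between -0.09 and 0.09 m and y of valve_mid in the frame of case_floor between -0.16 and 0.16 m and z of valve_mid in the frame of case_floor below 0.037 m and linear speed of each of spool, valve below 0.03 m/s); the robot touches nothing.
It fails at once if the spool is dropped into or onto the case: loose in the air with its underside more than 25 mm above the case floor (x of spool_mid in the frame of case_floor between -0.09 and 0.09 m and y of spool_mid in the frame of case_floor between -0.16 and 0.16 m and z of spool_mid in the frame of case_floor above 0.053 m and contact force between spool and anything else below 0.01 N).
It fails at once if the valve is dropped into or onto the case: loose in the air with its underside more than 25 mm above the case floor (x of valve_mid in the frame of case_floor between -0.09 and 0.09 m and y of valve_mid in the frame of case_floor between -0.16 and 0.16 m and z of valve_mid in the frame of case_floor above 0.05 m and contact force between valve and anything else below 0.01 N).
It fails at once if the jar is pushed more than 30 mm (distance of jar_mid from where it was at the start of the episode above 0.03 m).
It fails at once if the spanner is pushed more than 30 mm (distance of spanner_mid from where it was at the start of the episode above 0.03 m).
It fails at once if the brush is pushed more than 30 mm (distance of brush_mid from where it was at the start of the episode above 0.03 m).
It also fails if it takes over 72 s, if anything falls off the work surface, if the arm or the gripper's body presses on something with over 40 N, if the wrist force passes 120 N, or if a joint passes its speed limit or range.

## Working session

There is one attempt and no reset: what is moved stays moved. The work goes in short steps, Python scripts to look and compute and a tool call to move; the robot and the scene stay as the last step left them, time stands still between calls to the robot, and variables do not carry over. Pictures are saved under pics/ and viewed, at most 10 in all, crops included, and the job is handed in when it is done.

Besides the shell and the picture viewer there is one more tool, called in YAML: its name, and indented under it one key for each argument. send_rows: Moves the arm, as the interface text tells. Shift numbers are shares of 0.2 m and turn numbers shares of pi rad, none past 1 either way. Its arguments: {"type":"object","properties":{"increments":{"type":"array"},"grip_force":{"type":"number"}},"required":["increments"]}

```bash
mkdir -p pics; ls; cat > h.py <<'E'
import numpy as np, cv2
from bench import bot
def cam(n):
    d=bot.read_camera(n); d['K']=np.array(d['intrinsics']);d['R']=np.array(d['R']);d['t']=np.array(d['t']).ravel();return d
def cloud(d):
    v,u=np.mgrid[:480,:640]; z=d['depth']; K=d['K']
    P=np.dstack([(u-K[0,2])/K[0,0]*z,(v-K[1,2])/K[1,1]*z,z])
    return (P-d['t'])@d['R']   # R^T (P-t)
def plane(d,u,v,h):
    r=d['R'].T@np.linalg.inv(d['K'])@np.array([u,v,1.]); c=-d['R'].T@d['t']
    return c+r*(h-c[2])/r[2]
def save(d,n): cv2.imwrite('pics/'+n,d['frame'][:,:,::-1])
E
python3 - <<'E'
from h import *
print(bot.state(), bot.grasp_offset)
for n in ['scene','side']:
    d=cam(n); save(d,n+'0.png'); np.savez(n+'0.npz',**d); print(n,-d['R'].T@d['t'],d['R'][2])
E
```

```text
pics
{'t': 0.0, 'q': array([ 1.06050077,  0.4267448 ,  0.07387561,  1.60663034, -0.03410947,
        1.11083041, -0.06709529]), 'dq': array([-2.48514164e-04, -1.11982395e-03, -6.42997470e-04, -4.64237189e-04,
        7.97193023e-04, -4.48601886e-05,  9.09727830e-04]), 'effort': array([-6.36890782e-04, -9.35848546e+01,  3.66620198e+00, -4.54188073e+01,
       -4.88695898e-02,  2.01956875e-02,  1.17371542e-04]), 'tool_pos': array([ 238.07938652, -631.1212965 ,  204.75753962]), 'tcp_rot': array([-6.54199822e-04,  9.83777054e-01,  1.79394120e-01, -1.71505930e-04]), 'force': array([ 0.10063597, -0.29407504, -0.15651749]), 'torque': array([-0.02326066, -0.03618739, -0.03503919]), 'gripper_force': 0.0, 'gripper_width': 0.9977460460250731} 18.8
scene [1124.84971225  616.81682253 1168.43153711] [-0.45553133 -0.44445023 -0.77133339]
side [-37.64152312 530.91425698 882.5897054 ] [ 0.48401488 -0.47558475 -0.73453982]
```

View pics/scene0.png

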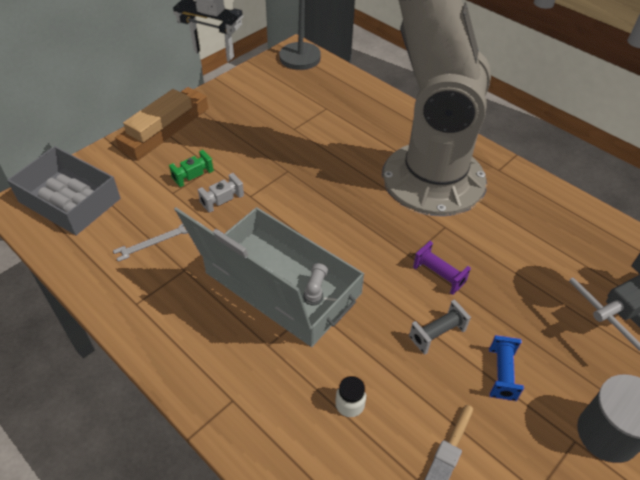

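View pics/side0.png

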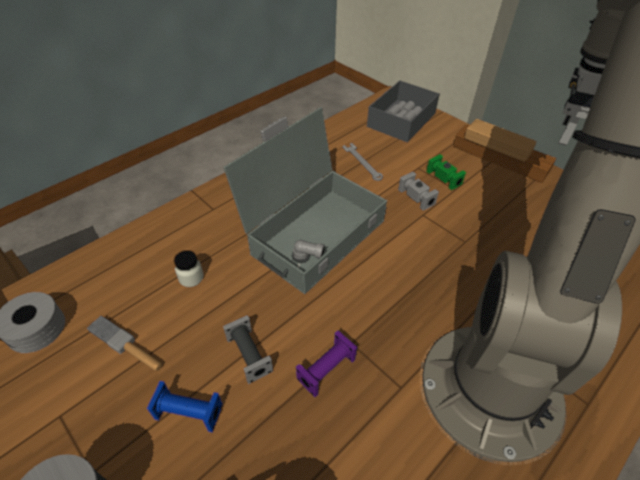

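Scene: spool at about (440,326), valve at (220,192), elbow (315,280), lid open, jar (350,395). Side: spool (247,347), valve (418,190), elbow (308,250); the white line is not visible yet, so I need a wrist view.

```bash
python3 - <<'E'
from h import *
D={n:dict(np.load(n+'0.npz')) for n in ['scene','side']}
C={n:cloud(D[n]) for n in D}
P=np.vstack([C[n][D[n]['depth']>0] for n in D]); 
B=[tuple(np.r_[C['scene'][v,u]].round()) for u,v in [(440,326),(220,192),(320,272),(350,385),(455,465),(150,245),(192,168),(440,268),(250,215),(360,275),(312,337)]]
print(B)
def rect(c,r,lo,hi,name):
    m=(np.hypot(P[:,0]-c[0],P[:,1]-c[1])<r)&(P[:,2]>lo)&(P[:,2]<hi); q=P[m]
    (x,y),(w,h),a=cv2.minAreaRect(q[:,:2].astype(np.float32)); print(name,len(q),round(x),round(y),round(w),round(h),round(a,1),'ztop',np.percentile(q[:,2],99).round()); return q
rect(B[0],85,8,70,'spool'); rect(B[1],75,8,70,'valve'); rect(B[3],60,8,90,'jar')
# case rim
ce=np.array(B[2])
m=(np.hypot(P[:,0]-ce[0],P[:,1]-ce[1])<330)&(abs(P[:,2]-76)<4); q=P[m]
print(len(q)); (x,y),(w,h),a=cv2.minAreaRect(q[:,:2].astype(np.float32)); print('case',x,y,w,h,a)
im=np.zeros((600,800,3),np.uint8)
from collections import OrderedDict
o=np.argsort(P[:,2]);F=np.vstack([D[n]['frame'][D[n]['depth']>0] for n in D])
X=((-P[:,1]+500)*.7).astype(int);Y=((950-P[:,0])*.7).astype(int)
k=o[(X[o]>=0)&(X[o]<800)&(Y[o]>=0)&(Y[o]<600)&(P[o,2]<120)]
im[Y[k],X[k]]=F[k][:,::-1]; im=cv2.dilate(im,np.ones((2,2)));cv2.imwrite('pics/top.png',im)
E
```

```text
[(np.float64(409.0), np.float64(318.0), np.float64(41.0)), (np.float64(482.0), np.float64(-341.0), np.float64(42.0)), (np.float64(499.0), np.float64(38.0), np.float64(61.0)), (np.float64(668.0), np.float64(284.0), np.float64(76.0)), (np.float64(628.0), np.float64(522.0), np.float64(20.0)), (np.float64(706.0), np.float64(-354.0), np.float64(4.0)), (np.float64(477.0), np.float64(-465.0), np.float64(42.0)), (np.float64(279.0), np.float64(221.0), np.float64(41.0)), (np.float64(499.0), np.float64(-201.0), np.float64(72.0)), (np.float64(447.0), np.float64(115.0), np.float64(73.0)), (np.float64(626.0), np.float64(138.0), np.float64(39.0))]
spool 2583 409 338 106 127 76.4 ztop 58.0
valve 1617 471 -356 67 121 80.3 ztop 56.0
jar 1766 667 290 60 64 87.4 ztop 79.0
2408
case 556.9841918945312 54.823699951171875 536.2447509765625 247.10626220703125 86.41142272949219
```

View pics/top.png

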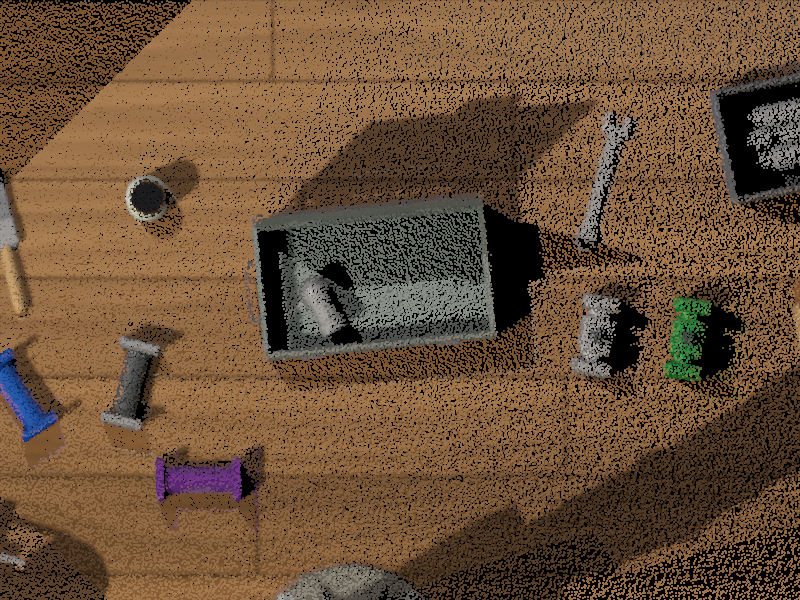

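Top map (0.7 px/mm): case centred at about px (375,277), rotated ~0.1 rad; elbow outlet points robot-ward/right; spool (132,383), valve (597,335). Both are already nearly along x.

```bash
cat >> h.py <<'E'
from scipy.spatial.transform import Rotation as Ro
def go(x,y,z,yaw,cur=None):
    "increment (tool axes) to TCP x,y,z mm, tool-x heading yaw, tool pointing down"
    s=bot.state(); p,q=(s['tool_pos'],s['tcp_rot']) if cur is None else cur
    R=Ro.from_quat(np.roll(q,-1)); G=Ro.from_euler('z',yaw)*Ro.from_euler('x',np.pi)
    return np.r_[R.inv().apply(np.array([x,y,z])-p)/200,(R.inv()*G).as_rotvec()/np.pi].round(4)
E
python3 - <<'E'
from h import *
D={n:dict(np.load(n+'0.npz')) for n in ['scene','side']}
P=np.vstack([cloud(D[n])[D[n]['depth']>0] for n in D])
m=(abs(P[:,0]-554)<125)&(abs(P[:,1]+35)<190)&(abs(P[:,2]-76)<4)&(P[:,0]<680); q=P[m]
print('case',len(q),cv2.minAreaRect(q[:,:2].astype(np.float32)))
# lid plane: points z>100 behind
m=(abs(P[:,1]+35)<220)&(P[:,2]>100)&(P[:,2]<262)&(P[:,0]>560)&(P[:,0]<800); q=P[m]; c=q.mean(0); n=np.linalg.svd(q-c,full_matrices=False)[2][2]; print('lid',len(q),c,n,q.min(0),q.max(0))
print(go(470,-330,330,.1))
E
```

```text
case 1627 ((553.1775512695312, -33.61865234375), (203.6642608642578, 334.6307373046875), 5.704578876495361)
lid 9342 [667.12126091  -8.76405464 185.31516666] [-0.97209884 -0.09792759  0.2131526 ] [ 630.00920046 -189.43262824  100.03352247] [705.86264507 144.12576134 261.9965519 ]
[ 1.6162e+00 -1.0004e+00 -6.2460e-01 -3.0000e-04  1.0000e-04  8.3000e-02]
```

send_rows:
  increments: [0.4, -0.4, -0.3, 0, 0, 0, 0.3, 0.83, -0.81, -0.6, 0, 0, 0.04, 0.3, 0.83, -0.81, -0.6, 0, 0, 0.083, 0.3, 0.83, -0.81, -0.6, 0, 0, 0.083, 0.3, 0.83, -0.81, -0.6, 0, 0, 0.083, 0.3]

```text
t: 0.72
tool_pos: [338.8, -418.6, 327.6]
tcp_rot: [0.001, 0.999, 0.052, 0.001]
force: [-0.2, -1.0, -1.3]
gripper_width: 0.703
gripper_force: 0.0
```

```bash
python3 - <<'E'
from h import *
s=bot.state();print(s['t'],s['tool_pos'],s['tcp_rot'],s['q'].round(2),go(520,10,350,.1))
E
```

```text
0.725 [ 338.77334163 -418.64149603  327.59213583] [8.10807299e-04 9.98630453e-01 5.22972829e-02 1.24738419e-03] [ 0.76  0.11  0.01  1.75 -0.    1.28 -0.69] [ 1.1253e+00 -2.0366e+00 -1.1290e-01  6.0000e-04 -8.0000e-04  1.5000e-03]
```

send_rows:
  increments: [0.56, -1, -0.06, 0, 0, 0, 0.3, 0.56, -1, -0.06, 0, 0, 0, 0.3, 0.56, -1, -0.06, 0, 0, 0, 0.3, 0.56, -1, -0.06, 0, 0, 0, 0.3, 0.56, -1, -0.06, 0, 0, 0, 0.3]

```text
t: 1.35
tool_pos: [428.8, -209.0, 337.3]
tcp_rot: [-0.0, 0.999, 0.052, -0.0]
force: [-0.5, -0.4, 0.9]
gripper_width: 0.702
gripper_force: 0.0
```

send_rows:
  increments: [0.56, -1, -0.06, 0, 0, 0, 0.3, 0.56, -1, -0.06, 0, 0, 0, 0.3, 0.56, -1, -0.06, 0, 0, 0, 0.3, 0.56, -1, -0.06, 0, 0, 0, 0.3, 0.56, -1, -0.06, 0, 0, 0, 0.3]

```text
t: 1.98
tool_pos: [520.1, 0.5, 348.8]
tcp_rot: [-0.0, 0.999, 0.051, -0.001]
force: [-0.6, -0.5, -1.0]
gripper_width: 0.698
gripper_force: 0.0
```

```bash
python3 - <<'E'
from h import *
s=bot.state();print(s['t'],s['tool_pos'],s['tcp_rot'],s['q'].round(2))
d=cam('wrist');save(d,'w1.png');np.savez('w1.npz',**d);print(-d['R'].T@d['t'],d['R'])
E
```

```text
1.975 [5.20071553e+02 5.14854487e-01 3.48779903e+02] [-4.78853770e-04  9.98675419e-01  5.14482653e-02 -5.04993295e-04] [ 0.26  0.09 -0.42  1.73  0.04  1.33 -1.63]
[603.7891393    9.33947662 527.20566295] [[ 1.01957971e-01 -9.94788530e-01 -5.93467457e-04]
 [-9.52338027e-01 -9.77795092e-02  2.88948871e-01]
 [-2.87501052e-01 -2.88954589e-02 -9.57344346e-01]]
```

View pics/w1.png

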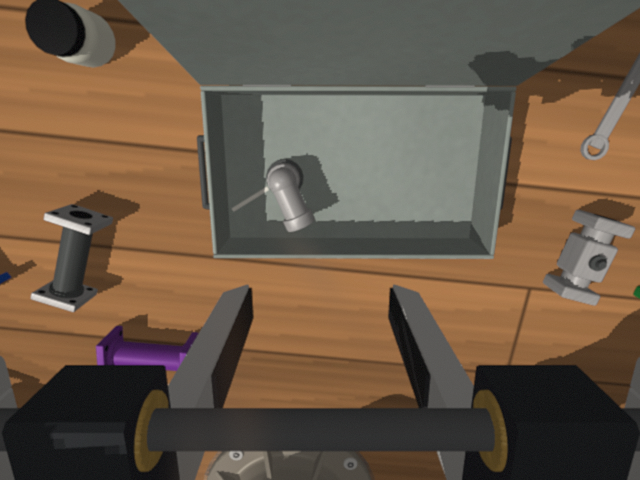

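The wrist view shows everything: line from about (268,190) to (234,209), elbow bend (284,178) to outlet (298,222), spool (68,257), valve (588,260), case rim corners (203,88),(513,88),(493,257),(215,257).

```bash
python3 - <<'E'
from h import *
d=dict(np.load('w1.npz')); C=cloud(d); f=d['frame'].astype(int)
cs=[plane(d,u,v,78)[:2] for u,v in [(203,88),(513,88),(493,257),(215,257)]]
print('rim',np.round(cs),np.mean(cs,0)); 
e=cs[0]-cs[1]+cs[3]-cs[2]; yaw=np.arctan2(-e[0],e[1]); print('yaw',yaw)
c=np.array([553.2,-33.6]);c=np.mean(cs,0)*.5+c*.5;ex=np.array([np.cos(yaw),np.sin(yaw)]);ey=np.array([-ex[1],ex[0]]);st=c-10*ex+85*ey;print('c',c,'stub',st)
# line
m=np.zeros((480,640),bool);m[180:222,222:275]=1
g=f.sum(2);bl=cv2.medianBlur(d['frame'],15).astype(int).sum(2)
m&=(g-bl>60); v,u=np.nonzero(m); print(len(u),u.min(),u.max())
L=np.array([plane(d,a,b,5)[:2] for a,b in zip(u,v)]); r=np.hypot(*(L-st).T);L=L[r>24]
vx,vy,x0,y0=cv2.fitLine(L.astype(np.float32),cv2.DIST_HUBER,0,.01,.01).ravel()
dr=np.array([vx,vy]); dr*=np.sign(dr@(L.mean(0)-st)); off=np.cross(dr,st-[x0,y0]); print('line dir',np.arctan2(dr[1],dr[0]),'via stub',np.arctan2(*(L.mean(0)-st)[::-1]),'r',r.min(),r.max(),'offset stub',off)
# elbow
Q=C.reshape(-1,3);Q=Q[d['depth'].ravel()>0]
l=(Q[:,:2]-st); R=np.hypot(*l.T); k=(R<75)&(Q[:,2]>48)&(Q[:,2]<70)
w=Q[k]; k2=(np.hypot(*(w[:,:2]-st).T)>15); a=w[k2][:,:2].mean(0)-st; print('elbow dir',np.arctan2(a[1],a[0]),len(w),w[:,2].max()); print(cv2.fitLine(w[:,:2].astype(np.float32),cv2.DIST_L2,0,.01,.01).ravel(), cv2.minAreaRect(w[:,:2].astype(np.float32)))
for n,c0,lo,hi in [('spool',(409,338),10,62),('valve',(471,-356),10,53)]:
    w=Q[(np.hypot(Q[:,0]-c0[0],Q[:,1]-c0[1])<90)&(Q[:,2]>lo)&(Q[:,2]<hi)]
    print(n,len(w),cv2.minAreaRect(w[:,:2].astype(np.float32)),np.percentile(w[:,2],[50,98]))
    w=w[w[:,2]>44]; print(cv2.minAreaRect(w[:,:2].astype(np.float32)))
E
```

```text
rim [[ 623.  134.]
 [ 656. -186.]
 [ 472. -207.]
 [ 438.  117.]] [547.27572394 -35.63724368]
yaw 0.10221647785175363
c [550.23786197 -34.61862184] stub [531.61677873  48.91733005]
171 232 274
line dir 2.1998525 via stub 2.346036186112162 r 17.512681364448444 82.55940751734224 offset stub -3.717117187069391
elbow dir -2.6917530334594693 1558 69.99971478077786
[  0.7558533    0.65474105 510.12756     38.361435  ] ((518.5284423828125, 59.645111083984375), (125.06287384033203, 60.42087936401367), 61.687984466552734)
spool 3969 ((401.00439453125, 313.8303527832031), (57.54784393310547, 122.29137420654297), 76.34606170654297) [42.37719605 56.23130501]
((400.91473388671875, 313.7519836425781), (57.16294860839844, 122.12864685058594), 76.44268798828125)
valve 3998 ((469.36993408203125, -351.9169921875), (51.499481201171875, 110.65718841552734), 80.9866714477539) [43.92314366 50.9079937 ]
((469.0914306640625, -351.872802734375), (51.499481201171875, 110.09322357177734), 80.9866714477539)<stdin>:13: DeprecationWarning: Arrays of 2-dimensional vectors are deprecated. Use arrays of 3-dimensional vectors instead. (deprecated in NumPy 2.0)
```

```bash
python3 -c "
from h import *
print(go(506,31,215,.6))"
```

```text
[-5.030e-02 -1.683e-01  6.688e-01 -2.000e-04  4.000e-04 -1.590e-01]
```

send_rows:
  increments: [-0.05, -0.17, 0.67, 0, 0, -0.16, 0.4, -0.05, -0.17, 0.67, 0, 0, -0.16, 0.4, -0.05, -0.17, 0.67, 0, 0, -0.16, 0.4, -0.05, -0.17, 0.67, 0, 0, -0.16, 0.4, -0.05, -0.17, 0.67, 0, 0, -0.16, 0.4]

```text
t: 2.65
tool_pos: [506.6, 30.4, 216.3]
tcp_rot: [0.0, 0.956, 0.294, 0.0]
force: [-0.6, -0.7, 0.5]
gripper_width: 0.598
gripper_force: 0.0
```

```bash
python3 - <<'E'
from h import *
s=bot.state();print(s['t'],s['tool_pos'],s['tcp_rot'],s['q'].round(2))
d=cam('wrist');save(d,'w2.png');np.savez('w2.npz',**d);print(-d['R'].T@d['t'])
E
```

```text
2.65 [506.61849997  30.43059309 216.34312431] [2.63988945e-04 9.55700615e-01 2.94339972e-01 4.96398983e-04] [ 0.25  0.17 -0.48  1.94  0.09  1.05 -1.25]
[575.78730621  78.22130502 394.90276544]
```

View pics/w2.png

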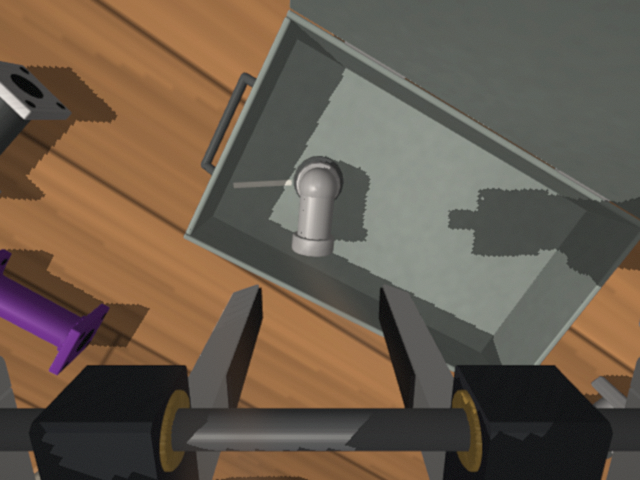

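Line runs from about (293,184) to (234,186), bend at (318,184), leg down to the collar at (313,243).

```bash
python3 - <<'E'
from h import *
d=dict(np.load('w2.npz')); 
b=plane(d,318.5,183,44)[:2]; print('bend',b, 'case pred stub 529.5,48.6')
o=plane(d,313.5,243,44)[:2]; print('leg pt',o,np.hypot(*(o-b)),np.arctan2(*(o-b)[::-1]))
g=d['frame'].astype(int).sum(2); cols=range(236,292,4); V=[]
for u in cols:
    s=g[174:197,u]-np.median(g[174:197,u]); s=np.clip(s-.4*s.max(),0,None); V.append(174+(s*np.arange(23)).sum()/s.sum())
print(np.round(V,1)); L=np.array([plane(d,u,v,5)[:2] for u,v in zip(cols,V)])
x=cv2.fitLine(L.astype(np.float32),cv2.DIST_HUBER,0,.01,.01).ravel(); dr=x[:2]*np.sign(x[:2]@(L.mean(0)-b)); print('dir',np.arctan2(dr[1],dr[0]),'off',dr[0]*(b-x[2:])[1]-dr[1]*(b-x[2:])[0],'via',[np.arctan2(*(q-b)[::-1]).round(3) for q in L[::4]],np.hypot(*(L[0]-b)))
E
```

```text
bend [532.37348076  50.21222007] case pred stub 529.5,48.6
leg pt [484.84331502  23.48235304] 54.53074772290032 -2.629296714042976
[184.9 184.7 184.4 184.1 183.9 183.8 183.6 183.3 183.  182.9 182.8 185.2
 191.1 182.1]
dir 2.1987205380236645 off -4.651314516248789 via [np.float64(2.262), np.float64(2.27), np.float64(2.285), np.float64(2.551)] 80.05798812372177
```

send_rows:
  increments: [0, 0, 0, 0, 0, -0.48, 0.4, 0, 0, 0, 0, 0, -0.48, 0.4, 0, 0, 0, 0, 0, -0.48, 0.4, 0, 0, 0, 0, 0, -0.48, 0.4, 0, 0, 0, 0, 0, -0.48, 0.4, 0, 0, 0, 0, 0, -0.48, 0.4, 0, 0, 0, 0, 0, -0.48, 0.4, 0, 0, 0, 0, 0, -0.48, 0.4, 0, 0, 0, 0, 0, -0.48, 0.4]

```text
t: 3.82
tool_pos: [506.5, 31.3, 216.2]
tcp_rot: [0.001, 0.494, 0.869, 0.0]
force: [0.9, 0.2, 0.2]
gripper_width: 0.599
gripper_force: 0.0
```

```bash
python3 -c "
from h import *
print(bot.state()['q'].round(2),go(502.8,33.3,80,3.65),go(502.8,33.3,27,3.65))"
```

```text
[ 0.41  0.2  -0.67  1.93  0.14  1.06  0.22] [ 1.870e-02 -1.130e-02  6.812e-01  0.000e+00  4.000e-04 -4.909e-01] [ 1.890e-02 -1.160e-02  9.462e-01  0.000e+00  4.000e-04 -4.909e-01]
```

send_rows:
  increments: [0.019, -0.011, 0.4, 0, 0, -0.49, 0.4, 0.019, -0.011, 0.4, 0, 0, -0.49, 0.4, 0.019, -0.011, 0.4, 0, 0, -0.49, 0.4, 0.019, -0.011, 0.4, 0, 0, -0.49, 0.4, 0.019, -0.011, 0.4, 0, 0, -0.49, 0.4, 0.019, -0.011, 0.5, 0, 0, -0.49, 0.4, 0.019, -0.011, 0.58, 0, 0, -0.49, 0.4, 0.019, -0.011, 0.66, 0, 0, -0.49, 0.4, 0.019, -0.011, 0.68, 0, 0, -0.49, 0.4, 0.019, -0.011, 0.68, 0, 0, -0.49, 0.4]

```text
t: 5.08
tool_pos: [502.4, 33.8, 79.8]
tcp_rot: [0.0, -0.249, 0.969, 0.0]
force: [0.1, 0.2, 0.5]
gripper_width: 0.599
gripper_force: 0.0
```

```bash
python3 -c "
from h import *
print(bot.state()['q'].round(2),go(502.8,33.3,27,3.65))
d=cam('wrist');save(d,'w3.png');np.savez('w3.npz',**d)"
```

```text
[ 0.54  0.45 -0.89  2.06  0.46  0.85  1.46] [-0.0006 -0.0033  0.2639  0.      0.     -0.0019]
```

View pics/w3.png

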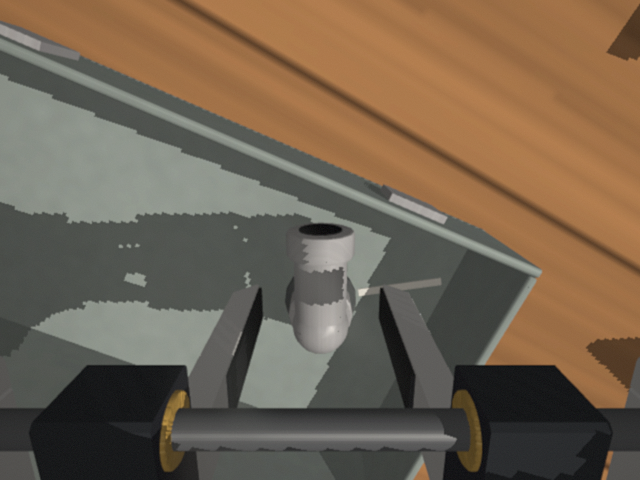

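The elbow leg is centred between the fingers at column 320; line visible at (400,288). Descend and grip.

send_rows:
  increments: [0, -0.003, 0.15, 0, 0, -0.002, 0.4, 0, -0.003, 0.262, 0, 0, -0.002, 0.4, 0, -0.003, 0.262, 0, 0, -0.002, 0.4, 0, -0.003, 0.262, 0, 0, -0.002, 0.8, 0, -0.003, 0.262, 0, 0, -0.002, 0.8, 0, -0.003, 0.262, 0, 0, -0.002, 0.8, 0, -0.003, 0.262, 0, 0, -0.002, 0.8]
  grip_force: 40

```text
t: 6.0
tool_pos: [502.7, 33.5, 27.7]
tcp_rot: [0.0, -0.254, 0.967, -0.0]
force: [-2.7, 0.4, 8.5]
gripper_width: 0.307
gripper_force: 40.0
```

```bash
python3 - <<'E'
from h import *
s=bot.state();print(s['q'].round(2),s['gripper_width'],s['gripper_force'],s['force'])
p=s['tool_pos'][:2];st=np.array([529,48.]);v=p-st;r=np.hypot(*v);a=np.arctan2(v[1],v[0]);print(r,a)
for t in np.linspace(0,-1.45,13)[1:]:
    n=st+r*np.array([np.cos(a+t),np.sin(a+t)]); print(go(n[0],n[1],s['tool_pos'][2],3.65+t).round(3))
E
```

```text
[ 0.48  0.52 -0.82  2.09  0.56  0.76  1.38] 0.30743555576969933 39.992594718933105 [-2.6923157   0.37062824  8.51360657]
30.012081553892315 -2.637838334903734
[-0.001  0.018 -0.    -0.     0.     0.04 ]
[-0.005  0.036 -0.    -0.     0.     0.079]
[-0.01   0.053 -0.    -0.     0.     0.117]
[-0.018  0.07  -0.    -0.     0.     0.156]
[-0.028  0.085 -0.    -0.     0.     0.194]
[-0.039  0.099 -0.    -0.     0.     0.233]
[-0.052  0.112 -0.    -0.     0.     0.271]
[-0.066  0.123 -0.    -0.     0.     0.31 ]
[-0.082  0.132 -0.    -0.     0.     0.348]
[-0.098  0.139 -0.    -0.     0.     0.386]
[-0.116  0.144 -0.    -0.     0.     0.425]
[-0.134  0.148  0.     0.     0.     0.463]
```

send_rows:
  increments: [-0.001, 0.018, 0, 0, 0, 0.04, 0.8, -0.005, 0.036, 0, 0, 0, 0.079, 0.8, -0.01, 0.053, 0, 0, 0, 0.117, 0.8, -0.018, 0.07, 0, 0, 0, 0.156, 0.8, -0.028, 0.085, 0, 0, 0, 0.194, 0.8, -0.039, 0.099, 0, 0, 0, 0.233, 0.8, -0.052, 0.112, 0, 0, 0, 0.271, 0.8, -0.066, 0.123, 0, 0, 0, 0.31, 0.8, -0.082, 0.132, 0, 0, 0, 0.348, 0.8, -0.098, 0.139, 0, 0, 0, 0.386, 0.8]

```text
t: 7.25
tool_pos: [506.0, 68.4, 27.7]
tcp_rot: [0.0, 0.343, 0.939, 0.001]
force: [-1.4, 5.3, 6.5]
gripper_width: 0.31
gripper_force: 40.0
```

```bash
python3 - <<'E'
from h import *
s=bot.state();print(s['q'].round(2),s['gripper_width'],s['gripper_force'],s['force'],s['torque'])
R=Ro.from_quat(np.roll(s['tcp_rot'],-1)).as_matrix(); print('tool x heading',np.arctan2(R[1,0],R[0,0]))
st=np.array([529,48.])
for th in [2.3,2.195]:
    n=st+30*np.array([np.cos(th),np.sin(th)]); print(go(n[0],n[1],27.7,th).round(3))
E
```

```text
[ 0.19  0.46 -0.54  2.09  0.37  0.69  0.28] 0.31042175888955936 40.04675567150116 [-1.38464613  5.34403721  6.46468204] [1.00931541 0.38928762 0.33606137]
tool x heading 2.4405280367410294
[-0.005  0.017  0.     0.    -0.     0.045]
[-0.008  0.033  0.     0.    -0.     0.078]
```

Forces are low. Finish the turn to 2.20, then release and rise.

send_rows:
  increments: [-0.005, 0.017, 0, 0, 0, 0.045, 0.8, -0.008, 0.032, 0, 0, 0, 0.077, 0.8, -0.008, 0.032, 0, 0, 0, 0.077, 0.8, -0.008, 0.032, 0, 0, 0, 0.077, 0.8, -0.008, 0.032, 0, 0, 0, 0.077, 0.5, -0.008, 0.032, 0, 0, 0, 0.077, 0.5, -0.008, 0.032, -0.15, 0, 0, 0.077, 0.5, -0.008, 0.032, -0.6, 0, 0, 0.077, 0.5, -0.008, 0.032, -0.95, 0, 0, 0.077, 0.3, -0.008, 0.032, -0.95, 0, 0, 0.077, 0.3]

```text
t: 8.5
tool_pos: [511.8, 71.1, 220.4]
tcp_rot: [0.001, 0.453, 0.891, 0.001]
force: [-0.2, -0.3, -0.7]
gripper_width: 0.67
gripper_force: 0.0
```

```bash
python3 - <<'E'
from h import *
s=bot.state();print(s['q'].round(2),s['tool_pos'],s['force'])
d=cam('wrist');save(d,'w4.png');np.savez('w4.npz',**d)
print(go(401,313.8,180,2.9))
E
```

```text
[ 0.25  0.2  -0.58  1.91  0.12  1.06  0.25] [511.82324559  71.09382671 220.35953848] [-0.16749547 -0.30786181 -0.73747286]
[ 1.3102e+00  2.5980e-01  2.1460e-01  1.3000e-03  1.8000e-03 -2.2240e-01]
```

View pics/w4.png

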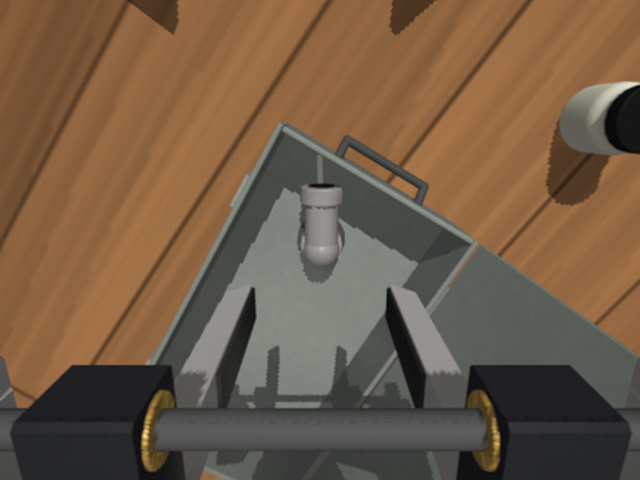

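The elbow outlet (321,190) and line (320,165) lie on the same column, through the tool plane: aligned. Now to the spool.

send_rows:
  increments: [0.65, 0.13, 0.1, 0, 0, -0.22, 0.3, 0.65, 0.13, 0.1, 0, 0, -0.22, 0.3, 0.65, 0.13, 0.1, 0, 0, -0.22, 0.3, 0.65, 0.13, 0.1, 0, 0, -0.22, 0.3, 0.65, 0.13, 0.1, 0, 0, -0.22, 0.3]

```text
t: 9.18
tool_pos: [455.4, 191.2, 196.9]
tcp_rot: [-0.0, 0.125, 0.992, -0.0]
force: [-0.7, -0.8, -0.1]
gripper_width: 0.7
gripper_force: 0.0
```

```bash
python3 - <<'E'
from h import *
s=bot.state();print(s['q'].round(2),s['tool_pos'])
d=cam('wrist');np.savez('w5.npz',**d);save(d,'w5.png')
Q=cloud(d).reshape(-1,3)[d['depth'].ravel()>0]
w=Q[(np.hypot(Q[:,0]-401,Q[:,1]-313.8)<90)&(Q[:,2]>20)&(Q[:,2]<62)]; print(len(w),cv2.minAreaRect(w[:,:2].astype(np.float32)))
print(go(401,313.8,90,2.9))
E
```

```text
[ 0.15  0.21 -0.76  1.98  0.17  1.02  0.64] [455.39977553 191.18435288 196.87796136]
8598 ((400.8551330566406, 314.14617919921875), (56.42658996582031, 120.07867431640625), 76.20285034179688)
[ 4.169e-01  5.262e-01  5.346e-01 -1.000e-04 -1.000e-04 -3.400e-03]
```

send_rows:
  increments: [0.42, 0.527, 0.2, 0, 0, -0.003, 0.3, 0.42, 0.527, 0.35, 0, 0, -0.003, 0.3, 0.42, 0.527, 0.53, 0, 0, -0.003, 0.3, 0.42, 0.527, 0.53, 0, 0, -0.003, 0.3, 0.42, 0.527, 0.53, 0, 0, -0.003, 0.3]

```text
t: 9.85
tool_pos: [400.8, 313.9, 92.0]
tcp_rot: [0.0, 0.12, 0.993, 0.0]
force: [1.1, -0.2, -0.0]
gripper_width: 0.699
gripper_force: 0.0
```

```bash
python3 -c "
from h import *
print(bot.state()['q'].round(2),go(401,314,12,2.9))"
```

```text
[-0.15  0.39 -0.76  2.04  0.36  0.84  0.21] [-9.e-04  6.e-04  4.e-01  0.e+00  1.e-04  0.e+00]
```

send_rows:
  increments: [0, 0, 0.25, 0, 0, 0, 0.3, 0, 0, 0.4, 0, 0, 0, 0.3, 0, 0, 0.4, 0, 0, 0, 0.3, 0, 0, 0.4, 0, 0, 0, 0.8, 0, 0, 0.4, 0, 0, 0, 0.8, 0, 0, 0.4, 0, 0, 0, 0.8, 0, 0, 0.4, 0, 0, 0, 0.8, 0, 0, 0.2, 0, 0, 0, 0.8, 0, 0, -0.5, 0, 0, 0, 0.8, 0, 0, -0.5, 0, 0, 0, 0.8]
  grip_force: 50

```text
t: 11.1
tool_pos: [399.2, 313.9, 177.5]
tcp_rot: [-0.001, 0.119, 0.993, -0.0]
force: [1.8, 0.4, -5.4]
gripper_width: 0.354
gripper_force: 50.0
```

```bash
python3 - <<'E'
from h import *
s=bot.state();print(s['q'].round(2),s['tool_pos'],s['gripper_width'],s['gripper_force'],s['force'])
c=np.array([548,-35.]);y=.1;ex=np.array([np.cos(y),np.sin(y)]);ey=np.array([-ex[1],ex[0]])
t=c-2*ex-112*ey;v=c-2*ex-22*ey;print(t,v,go(t[0],t[1],190,y+np.pi))
E
```

```text
[-0.07  0.28 -0.83  1.96  0.24  1.    0.31] [399.18550657 313.88425928 177.48421464] 0.3536082222482319 49.997620582580566 [ 1.79319585  0.39981893 -5.35952171]
[ 557.19133433 -146.64013334] [548.20632684 -57.08975847] [-1.3122e+00 -2.0505e+00 -6.2600e-02 -2.0000e-04 -5.0000e-04 -1.0780e-01]
```

send_rows:
  increments: [-0.16, -0.25, -0.06, 0, 0, -0.03, 0.8, -0.32, -0.5, -0.06, 0, 0, -0.06, 0.8, -0.48, -0.75, -0.06, 0, 0, -0.108, 0.8, -0.65, -1, -0.06, 0, 0, -0.108, 0.8, -0.65, -1, -0.06, 0, 0, -0.108, 0.8, -0.65, -1, -0.06, 0, 0, -0.108, 0.8]

```text
t: 11.85
tool_pos: [478.4, 89.2, 187.9]
tcp_rot: [-0.0, -0.05, 0.999, 0.0]
force: [-0.3, 0.6, -4.7]
gripper_width: 0.351
gripper_force: 50.0
```

```bash
python3 -c "
from h import *
s=bot.state();print(s['gripper_width'],s['q'].round(2),s['tool_pos'],go(557,-146.6,190,.1+np.pi))"
```

```text
0.35133570316595336 [ 0.39  0.21 -0.79  2.    0.18  1.    1.19] [478.44423999  89.20524564 187.87708162] [-2.7390e-01 -1.2122e+00 -1.1100e-02  1.0000e-04 -2.0000e-04 -2.0000e-04]
```

send_rows:
  increments: [-0.07, -0.25, -0.02, 0, 0, 0, 0.8, -0.15, -0.5, -0.02, 0, 0, 0, 0.8, -0.2, -0.75, -0.02, 0, 0, 0, 0.8, -0.25, -1, -0.02, 0, 0, 0, 0.8, -0.25, -1, -0.02, 0, 0, 0, 0.8]

```text
t: 12.48
tool_pos: [549.0, -107.2, 191.5]
tcp_rot: [-0.0, -0.048, 0.999, 0.0]
force: [0.0, 1.4, -6.2]
gripper_width: 0.354
gripper_force: 50.0
```

```bash
python3 -c "
from h import *
s=bot.state();print(s['gripper_width'],s['q'].round(2),s['tool_pos'],go(557,-146.6,100,.1+np.pi))"
```

```text
0.3535792000498798 [ 0.62  0.32 -0.66  1.85  0.22  1.05  1.54] [ 548.98938524 -107.15480306  191.4697559 ] [-2.110e-02 -2.002e-01  4.573e-01  0.000e+00 -2.000e-04 -1.000e-03]
```

send_rows:
  increments: [-0.021, -0.2, 0.1, 0, 0, 0, 0.8, -0.021, -0.2, 0.3, 0, 0, 0, 0.8, -0.021, -0.2, 0.43, 0, 0, 0, 0.8, -0.021, -0.2, 0.43, 0, 0, 0, 0.8]

```text
t: 12.98
tool_pos: [555.7, -141.8, 104.5]
tcp_rot: [-0.002, -0.051, 0.999, 0.001]
force: [0.1, 0.1, -5.2]
gripper_width: 0.353
gripper_force: 50.0
```

```bash
python3 - <<'E'
from h import *
s=bot.state();print(s['tool_pos'],s['force'])
d=cam('wrist');save(d,'w6.png')
for n in ['side','scene']:
    d=cam(n);np.savez(n+'6.npz',**d);Q=cloud(d).reshape(-1,3)[d['depth'].ravel()>0]
    c=np.array([548,-35.]);y=.1;M=np.array([[np.cos(y),np.sin(y)],[-np.sin(y),np.cos(y)]]); q=np.c_[(Q[:,:2]-c)@M.T,Q[:,2]]
    r=q[(abs(q[:,2]-78)<3)&(abs(q[:,0])<110)&(abs(q[:,1])<180)]
    for nm,k in [('xlo',(r[:,0]<-75)&(abs(r[:,1])<100)),('ylo',(r[:,1]<-140)&(abs(r[:,0])<60)),('yhi',(r[:,1]>140)&(abs(r[:,0])<60))]:
        if k.sum()>5: print(n,nm,k.sum(),np.percentile(r[k],[5,50,95],axis=0)[:,:2].round(1).tolist())
    f=q[(q[:,2]>s['tool_pos'][2]+10)&(q[:,2]<s['tool_pos'][2]+50)&(abs(q[:,0])<85)&(abs(q[:,1]+112)<50)]; print('sp',len(f),f.min(0).round(),f.max(0).round())
E
```

```text
[ 555.68063334 -141.81352599  104.54429587] [ 0.12793305  0.10671315 -5.15750679]
side xlo 131 [[-95.9, -83.9], [-93.5, 8.4], [-90.5, 90.2]]
side ylo 9 [[-58.6, -164.0], [-55.0, -160.9], [-47.8, -157.8]]
side yhi 91 [[-56.0, 160.6], [-6.3, 163.5], [55.0, 165.9]]
sp 655 [ -63. -137.  115.] [ 57. -75. 154.]
scene xlo 138 [[-92.4, -86.5], [-88.9, 2.7], [-85.6, 85.0]]
scene ylo 14 [[-44.9, -164.3], [-5.1, -161.5], [8.5, -159.7]]
scene yhi 96 [[-52.2, 161.2], [1.4, 164.0], [54.4, 166.3]]
sp 551 [ -58. -136.  115.] [ 64. -76. 154.]
```

View pics/w6.png

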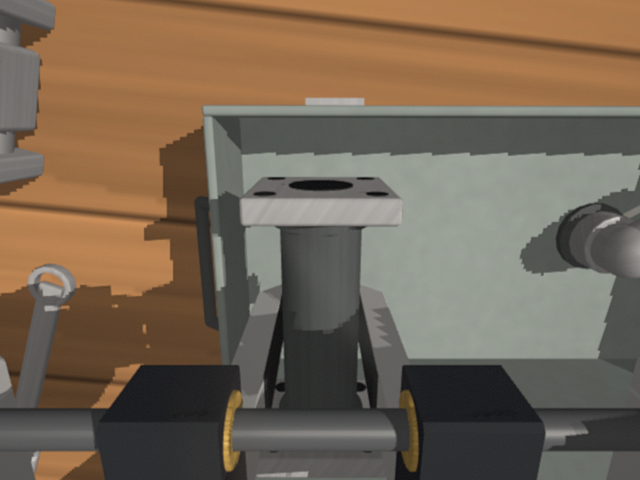

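Spool is centred over the free end with clear margins (flange at columns 240–400, end wall at ~225). Lower, release, rise.

send_rows:
  increments: [0, 0, 0.15, 0, 0, 0, 0.8, 0, 0, 0.3, 0, 0, 0, 0.8, 0, 0, 0.38, 0, 0, 0, 0.8, 0, 0, 0.42, 0, 0, 0, 0.8, 0, 0, 0.435, 0, 0, 0, 0.8, 0, 0, 0.435, 0, 0, 0, 0.8]

```text
t: 13.88
tool_pos: [557.2, -144.2, 19.7]
tcp_rot: [0.0, -0.05, 0.999, -0.0]
force: [0.8, -0.0, -5.4]
gripper_width: 0.352
gripper_force: 50.0
```

```bash
python3 -c "
from h import *
s=bot.state();print(s['gripper_width'],s['q'].round(2),s['tool_pos'],s['force'])"
```

```text
0.3518129848544647 [ 0.57  0.55 -0.55  1.95  0.41  0.75  1.46] [ 557.22293374 -144.23805231   19.7213455 ] [ 0.79875311 -0.01627752 -5.37330846]
```

send_rows:
  increments: [0, 0, 0.008, 0, 0, 0, 0.8, 0, 0, 0.015, 0, 0, 0, 0.8, 0, 0, 0.015, 0, 0, 0, 0.8, 0, 0, 0.015, 0, 0, 0, 0.5, 0, 0, 0.015, 0, 0, 0, 0.5, 0, 0, 0.015, 0, 0, 0, 0.5, 0, 0, -0.15, 0, 0, 0, 0.5, 0, 0, -0.5, 0, 0, 0, 0.4, 0, 0, -0.9, 0, 0, 0, 0.3, 0, 0, -0.9, 0, 0, 0, 0.3]

```text
t: 15.12
tool_pos: [558.1, -144.2, 202.9]
tcp_rot: [0.002, -0.05, 0.999, -0.001]
force: [-0.2, -0.0, 0.4]
gripper_width: 0.696
gripper_force: 0.0
```

```bash
python3 -c "
from h import *
s=bot.state();print(s['gripper_width'],s['q'].round(2),s['tool_pos'],s['force'],go(469.3,-351.9,150,-.157+np.pi))"
```

```text
0.6958966506887235 [ 0.67  0.33 -0.65  1.81  0.23  1.08  1.61] [ 558.08092532 -144.21960061  202.89721823] [-0.23443924 -0.01727656  0.43764999] [ 5.465e-01 -9.884e-01  2.640e-01 -4.000e-04  1.400e-03  8.180e-02]
```

send_rows:
  increments: [0.546, -0.988, 0.0, 0, 0, 0.082, 0.3, 0.546, -0.988, 0.0, 0, 0, 0.082, 0.3, 0.546, -0.988, 0.1, 0, 0, 0.082, 0.3, 0.546, -0.988, 0.26, 0, 0, 0.082, 0.3, 0.546, -0.988, 0.26, 0, 0, 0.082, 0.3, 0.546, -0.988, 0.26, 0, 0, 0.082, 0.3]

```text
t: 15.88
tool_pos: [468.4, -351.0, 147.4]
tcp_rot: [0.0, 0.078, 0.997, 0.0]
force: [0.3, -0.1, 0.2]
gripper_width: 0.701
gripper_force: 0.0
```

```bash
python3 - <<'E'
from h import *
s=bot.state();print(s['q'].round(2),s['tool_pos'])
d=cam('wrist');np.savez('w7.npz',**d)
Q=cloud(d).reshape(-1,3)[d['depth'].ravel()>0]
w=Q[(np.hypot(Q[:,0]-469.3,Q[:,1]+351.9)<75)&(Q[:,2]>12)&(Q[:,2]<53)]; print(len(w),cv2.minAreaRect(w[:,:2].astype(np.float32)))
d=cam('scene')
Q=cloud(d); c=np.array([548,-35.]);y=.1;M=np.array([[np.cos(y),np.sin(y)],[-np.sin(y),np.cos(y)]]); q=np.c_[(Q.reshape(-1,3)[:,:2]-c)@M.T,Q.reshape(-1,3)[:,2]]
w=q[(abs(q[:,0])<84)&(q[:,1]<-60)&(q[:,1]>-155)&(q[:,2]>40)&(q[:,2]<68)];print('spool case',cv2.minAreaRect(w[:,:2].astype(np.float32)),w[:,2].max())
print(go(469.3,-351.9,80,-.157+np.pi))
E
```

```text
[ 0.93  0.38 -0.5   1.84  0.22  0.97  1.75] [ 468.4438629  -350.96203944  147.39410074]
8825 ((468.89007568359375, -353.1370544433594), (50.13192367553711, 110.43701171875), 80.74606323242188)
spool case ((-41.64578628540039, -108.89913177490234), (64.48644256591797, 98.14820098876953), 72.24174499511719) 65.42596540718108
[-1.400e-03 -6.100e-03  3.404e-01 -1.000e-04  4.000e-04  4.000e-04]
```

send_rows:
  increments: [-0.004, -0.008, 0.3, 0, 0, 0, 0.3, -0.004, -0.008, 0.55, 0, 0, 0, 0.3, -0.004, -0.008, 0.685, 0, 0, 0, 0.3, -0.004, -0.008, 0.685, 0, 0, 0, 0.3, -0.004, -0.008, 0.685, 0, 0, 0, 0.8, -0.004, -0.008, 0.685, 0, 0, 0, 0.8, -0.004, -0.008, 0.685, 0, 0, 0, 0.8, -0.004, -0.008, 0.685, 0, 0, 0, 0.8, -0.004, -0.008, 0.4, 0, 0, 0, 0.8, -0.004, -0.008, -0.1, 0, 0, 0, 0.8]

```text
t: 17.23
tool_pos: [467.4, -352.8, 130.4]
tcp_rot: [-0.001, 0.079, 0.997, 0.001]
force: [1.5, -1.4, -6.3]
gripper_width: 0.443
gripper_force: 50.0
```

```bash
python3 -c "
from h import *
s=bot.state();print(s['gripper_width'],s['gripper_force'],s['q'].round(2),s['tool_pos'],s['force'],go(549.2,-55,190,.1+np.pi))"
```

```text
0.44334145632986227 49.993799328804016 [ 0.94  0.41 -0.5   1.85  0.23  0.94  1.74] [ 467.427769   -352.77859359  130.37466155] [ 1.48001982 -1.41657687 -6.3237436 ] [-1.696e-01  1.535e+00 -2.962e-01  6.000e-04 -6.000e-04 -8.200e-02]
```

send_rows:
  increments: [-0.02, 0.2, -0.3, 0, 0, -0.03, 0.8, -0.05, 0.45, -0.3, 0, 0, -0.06, 0.8, -0.08, 0.72, -0.3, 0, 0, -0.082, 0.8, -0.1, 0.95, -0.3, 0, 0, -0.082, 0.8, -0.1, 0.95, -0.3, 0, 0, -0.082, 0.8]

```text
t: 17.85
tool_pos: [518.5, -164.9, 190.0]
tcp_rot: [0.0, -0.053, 0.999, 0.0]
force: [0.2, -1.0, -7.2]
gripper_width: 0.442
gripper_force: 50.0
```

```bash
python3 -c "
from h import *
s=bot.state();print(s['gripper_width'],s['q'].round(2),s['tool_pos'],s['force'],go(549.2,-55,105,.1+np.pi))"
```

```text
0.44243185775606514 [ 0.75  0.29 -0.66  1.88  0.21  1.03  1.68] [ 518.48304651 -164.9138667   189.98816702] [ 0.17732462 -0.95102649 -7.2249122 ] [-2.104e-01  5.300e-01  4.254e-01  2.000e-04  1.000e-04  1.700e-03]
```

send_rows:
  increments: [-0.1, 0.25, 0, 0, 0, 0, 0.8, -0.21, 0.53, 0, 0, 0, 0, 0.8, -0.21, 0.53, 0.1, 0, 0, 0, 0.8, -0.21, 0.53, 0.3, 0, 0, 0, 0.8, -0.21, 0.53, 0.42, 0, 0, 0, 0.8, -0.21, 0.53, 0.42, 0, 0, 0, 0.8]

```text
t: 18.6
tool_pos: [547.5, -60.2, 103.9]
tcp_rot: [-0.002, -0.05, 0.999, 0.0]
force: [-0.2, 0.0, -5.9]
gripper_width: 0.443
gripper_force: 50.0
```

```bash
python3 - <<'E'
from h import *
s=bot.state();print(s['tool_pos'],s['gripper_width'],go(549.2,-55,17,.1+np.pi))
d=cam('wrist');save(d,'w8.png')
E
```

```text
[547.5472065  -60.18271131 103.92383544] 0.44287879351662357 [-1.240e-02  2.470e-02  4.346e-01  2.000e-04 -1.200e-03 -2.000e-04]
```

View pics/w8.png

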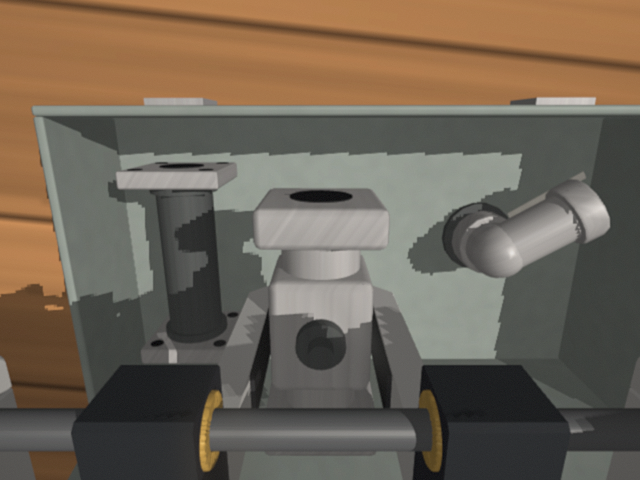

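Spool lies at left (190,260), valve over the middle with clear room both sides, elbow points along the line. Lower.

send_rows:
  increments: [-0.01, 0.02, 0.15, 0, 0, 0, 0.8, -0.01, 0.02, 0.3, 0, 0, 0, 0.8, -0.01, 0.02, 0.39, 0, 0, 0, 0.8, -0.01, 0.02, 0.425, 0, 0, 0, 0.8, -0.01, 0.02, 0.44, 0, 0, 0, 0.8, -0.01, 0.02, 0.445, 0, 0, 0, 0.8, -0.01, 0.02, 0.445, 0, 0, 0, 0.8]

```text
t: 19.52
tool_pos: [551.1, -55.1, 17.2]
tcp_rot: [0.0, -0.05, 0.999, -0.0]
force: [0.5, -0.8, -6.6]
gripper_width: 0.442
gripper_force: 50.0
```

```bash
python3 -c "
from h import *
s=bot.state();print(s['gripper_width'],s['tool_pos'],s['force'])"
```

```text
0.44220662202888406 [551.14808129 -55.13039744  17.16960703] [ 0.48971912 -0.75416277 -6.56743096]
```

send_rows:
  increments: [0, 0, 0.006, 0, 0, 0, 0.8, 0, 0, 0.011, 0, 0, 0, 0.8, 0, 0, 0.011, 0, 0, 0, 0.8, 0, 0, 0.011, 0, 0, 0, 0.4, 0, 0, 0.011, 0, 0, 0, 0.4, 0, 0, 0.011, 0, 0, 0, 0.4, 0, 0, -0.15, 0, 0, 0, 0.4, 0, 0, -0.5, 0, 0, 0, 0.4, 0, 0, -1, 0, 0, 0, 0.8, 0, 0, -1, 0, 0, 0, 1]

```text
t: 20.78
tool_pos: [551.2, -54.9, 219.4]
tcp_rot: [0.001, -0.05, 0.999, -0.0]
force: [0.0, 0.3, -0.1]
gripper_width: 0.426
gripper_force: 0.0
```

```bash
python3 - <<'E'
from h import *
s=bot.state();print(s['t'],s['q'].round(2),s['tool_pos'],s['force'])
for n in ['side','scene']:
    d=cam(n);np.savez(n+'9.npz',**d);Q=cloud(d).reshape(-1,3)[d['depth'].ravel()>0]
    c=np.array([548,-35.]);y=.1;M=np.array([[np.cos(y),np.sin(y)],[-np.sin(y),np.cos(y)]]); q=np.c_[(Q[:,:2]-c)@M.T,Q[:,2]]
    w=q[(abs(q[:,0])<80)&(q[:,1]<40)&(q[:,1]>-150)&(q[:,2]>40)&(q[:,2]<74)];print('zmax',w[:,2].max())
    k=q[(abs(q[:,1])<30)&(q[:,0]>60)&(q[:,0]<200)&(q[:,2]>100)&(q[:,2]<320)]; print('lid',np.round([k[(abs(k[:,2]-z)<5),0].mean() for z in (120,200,240,260)],1),k[:,2].max(),k[k[:,2]>270].mean(0))
print(go(690,-18,345,.1+np.pi))
E
```

```text
20.775 [ 0.59  0.29 -0.72  1.83  0.21  1.1   1.46] [551.1796322  -54.86086946 219.3990906 ] [ 0.03021738  0.26716127 -0.11094482]
zmax 65.25569951937202
lid [104.5 122.  130.1 134.8] 292.3444742713576 [140.34099076   0.89170236 281.94941441]
zmax 67.28827194838289
lid [112.  129.2 138.  146.6] 295.0445081631774 [149.0625033    1.03223711 286.33128921]
[-7.038e-01  1.140e-01 -6.133e-01 -6.000e-04  2.200e-03 -0.000e+00]
```

Both lie in the case below the rim (stem top ~65). Lid stands at ~1.79 rad. Go up and over behind the lid with shut fingers.

send_rows:
  increments: [0, 0.05, -0.3, 0, 0, 0, 1, 0, 0.1, -0.6, 0, 0, 0, 1, -0.1, 0.1, -0.66, 0, 0, 0, 1, -0.4, 0.1, -0.66, 0, 0, 0, 1, -0.7, 0.1, -0.66, 0, 0, 0, 1, -0.89, 0.1, -0.66, 0, 0, 0, 1, -0.89, 0.1, -0.66, 0, 0, 0, 1, -0.89, 0.1, -0.66, 0, 0, 0, 1]

```text
t: 21.88
tool_pos: [725.5, -17.1, 347.8]
tcp_rot: [-0.001, -0.05, 0.999, 0.0]
force: [-0.4, -0.5, 0.3]
gripper_width: 0.006
gripper_force: 0.0
```

```bash
cat > lid.py <<'E'
from h import *
s=bot.state();c=np.array([548,-35.]);y=.1
M=np.array([[np.cos(y),np.sin(y)],[-np.sin(y),np.cos(y)]]);print(s['t'],s['q'].round(2),'case xy',M@(s['tool_pos'][:2]-c),s['tool_pos'][2],s['force'],s['gripper_width'])
def rows(W):
    for x,z in W:
        w=c+np.array([x,0])@M; print(x,z,go(w[0],w[1],z,y+np.pi).round(3))
E
python3 - <<'E'
from lid import *
rows([(178,255),(160,250),(128,250),(98,250),(80,248),(46,241),(14,228),(-15,208),(-39,183),(-58,152),(-70,119),(-73.5,102),(-75,84)])
E
```

```text
21.875 [ 0.37  0.52 -0.71  1.25  0.33  1.49  1.38] case xy [1.78365719e+02 6.19004413e-02] 347.80767369431646 [-0.40750454 -0.47990648  0.28187658] 0.006454205391916883
178 255 [ 0.001 -0.     0.464  0.    -0.     0.   ]
160 250 [ 0.091 -0.     0.489  0.    -0.     0.   ]
128 250 [ 0.251 -0.     0.489  0.    -0.     0.   ]
98 250 [ 0.401 -0.     0.49   0.    -0.     0.   ]
80 248 [ 0.491 -0.     0.5    0.    -0.     0.   ]
46 241 [ 0.661 -0.     0.535  0.    -0.     0.   ]
14 228 [ 0.821 -0.     0.6    0.    -0.     0.   ]
-15 208 [ 0.966 -0.     0.7    0.    -0.     0.   ]
-39 183 [ 1.086 -0.     0.825  0.    -0.     0.   ]
-58 152 [ 1.181 -0.     0.98   0.    -0.     0.   ]
-70 119 [ 1.241 -0.     1.145  0.    -0.     0.   ]
-73.5 102 [ 1.258 -0.     1.23   0.    -0.     0.   ]
-75 84 [ 1.265 -0.     1.32   0.    -0.     0.   ]
```

send_rows:
  increments: [0, 0, 0.25, 0, 0, 0, 1, 0, 0, 0.47, 0, 0, 0, 1, 0, 0, 0.48, 0, 0, 0, 1, 0.09, 0, 0.49, 0, 0, 0, 1, 0.17, 0, 0.49, 0, 0, 0, 1, 0.25, 0, 0.49, 0, 0, 0, 1, 0.33, 0, 0.49, 0, 0, 0, 1, 0.4, 0, 0.49, 0, 0, 0, 1, 0.49, 0, 0.5, 0, 0, 0, 1]

```text
t: 23.0
tool_pos: [628.6, -27.1, 250.6]
tcp_rot: [0.001, -0.05, 0.999, -0.0]
force: [3.0, 0.5, 1.7]
gripper_width: 0.004
gripper_force: 1.3
```

```bash
python3 - <<'E'
from lid import *
rows([(80,248),(46,241),(14,228),(-15,208),(-39,183),(-58,152),(-70,119),(-73.5,102),(-75,84)])
d=cam('side');Q=cloud(d).reshape(-1,3)[d['depth'].ravel()>0]; q=np.c_[(Q[:,:2]-c)@M.T,Q[:,2]]
k=q[(abs(q[:,1])<150)&(abs(q[:,1])>60)&(q[:,0]>0)&(q[:,0]<200)&(q[:,2]<270)]; print('lid',np.round([np.median(k[(abs(k[:,2]-z)<4),0]) for z in (120,160,200,240)],1))
E
```

```text
23.0 [ 0.5   0.4  -0.74  1.63  0.29  1.22  1.37] case xy [80.97432391 -0.21118344] 250.5798859124389 [2.95481979 0.5444798  1.72143961] 0.003591825642389773
80 248 [ 0.005  0.001  0.013 -0.     0.001 -0.   ]
46 241 [ 0.175  0.001  0.047 -0.     0.001 -0.   ]
14 228 [ 0.335  0.001  0.112 -0.     0.001 -0.   ]
-15 208 [ 0.48   0.001  0.212 -0.     0.001 -0.   ]
-39 183 [ 0.601  0.001  0.336 -0.     0.001 -0.   ]
-58 152 [ 0.696  0.001  0.491 -0.     0.001 -0.   ]
-70 119 [ 0.757  0.001  0.656 -0.     0.001 -0.   ]
-73.5 102 [ 0.774  0.001  0.741 -0.     0.001 -0.   ]
-75 84 [ 0.782  0.001  0.831 -0.     0.001 -0.   ]
lid [87.8 80.7 73.6 66.3]
```

send_rows:
  increments: [0.09, 0, 0.03, 0, 0, 0, 1, 0.175, 0, 0.05, 0, 0, 0, 1, 0.255, 0, 0.08, 0, 0, 0, 1, 0.335, 0, 0.115, 0, 0, 0, 1, 0.41, 0, 0.16, 0, 0, 0, 1, 0.48, 0, 0.215, 0, 0, 0, 1, 0.545, 0, 0.27, 0, 0, 0, 1, 0.6, 0, 0.34, 0, 0, 0, 1, 0.65, 0, 0.41, 0, 0, 0, 1, 0.695, 0, 0.49, 0, 0, 0, 1]

```text
t: 24.3
tool_pos: [489.7, -41.1, 149.9]
tcp_rot: [0.0, -0.05, 0.999, -0.0]
force: [1.6, 0.1, 1.4]
gripper_width: 0.007
gripper_force: 0.6
```

```bash
python3 - <<'E'
from lid import *
rows([(-58,152),(-70,119),(-73.5,102),(-75,84)])
E
```

```text
24.3 [ 0.62  0.27 -0.77  2.03  0.23  0.93  1.4 ] case xy [-58.58257582  -0.2652228 ] 149.87521596534197 [1.57613657 0.09566347 1.41685935] 0.006919281527942143
-58 152 [-0.003  0.001 -0.011 -0.     0.    -0.   ]
-70 119 [ 0.057  0.001  0.154 -0.     0.    -0.   ]
-73.5 102 [ 0.075  0.001  0.239 -0.     0.    -0.   ]
-75 84 [ 0.082  0.001  0.329 -0.     0.    -0.   ]
```

send_rows:
  increments: [0.03, 0, 0.08, 0, 0, 0, 1, 0.057, 0, 0.155, 0, 0, 0, 1, 0.075, 0, 0.24, 0, 0, 0, 1, 0.08, 0, 0.29, 0, 0, 0, 1, 0.08, 0, 0.315, 0, 0, 0, 1, 0.08, 0, 0.325, 0, 0, 0, 1, 0.08, 0, 0.33, 0, 0, 0, 1, 0.08, 0, 0.33, 0, 0, 0, 1]

```text
t: 25.3
tool_pos: [474.4, -42.6, 84.9]
tcp_rot: [0.0, -0.05, 0.999, -0.0]
force: [-0.1, 0.3, 0.9]
gripper_width: 0.005
gripper_force: 0.0
```

```bash
python3 - <<'E'
from lid import *
d=cam('side');np.savez('sideA.npz',**d);Q=cloud(d).reshape(-1,3)[d['depth'].ravel()>0]; q=np.c_[(Q[:,:2]-c)@M.T,Q[:,2]]
for x in (-80,-40,0,40,80):
    k=q[(abs(q[:,1])<150)&(abs(q[:,1])>50)&(abs(q[:,0]-x)<8)&(q[:,2]<130)]; print(x,np.median(k[:,2]))
E
```

```text
25.3 [ 0.58  0.34 -0.73  2.12  0.32  0.79  1.32] case xy [-73.98248142  -0.25814267] 84.87616252866198 [-0.11193951  0.26454285  0.92443934] 0.004818003979023881
-80 83.89871323344943
-40 84.06217359561137
0 84.34536999527884
40 84.0015652805116
80 84.0085336876397
```

Lid is flat at 84 mm: shut. One small press to make sure, then lift away.

send_rows:
  increments: [0, 0, 0.007, 0, 0, 0, 1, 0, 0, 0.014, 0, 0, 0, 1, 0, 0, 0.014, 0, 0, 0, 1]

```text
t: 25.72
tool_pos: [474.7, -42.7, 84.1]
tcp_rot: [0.0, -0.05, 0.999, -0.001]
force: [-19.9, 0.4, 59.9]
gripper_width: 0.006
gripper_force: 30.1
```

send_rows:
  increments: [0, 0, -0.05, 0, 0, 0, 1, 0, 0, -0.3, 0, 0, 0, 1, 0, 0, -0.6, 0, 0, 0, 1, 0, 0, -0.6, 0, 0, 0, 1, 0, 0, -0.6, 0, 0, 0, 1, 0, 0, -0.6, 0, 0, 0, 1]

```text
t: 26.48
tool_pos: [473.5, -42.7, 200.8]
tcp_rot: [-0.001, -0.05, 0.999, 0.0]
force: [-0.7, -0.1, 0.1]
gripper_width: 0.004
gripper_force: 0.0
```

```bash
python3 - <<'E'
from lid import *
d=cam('side');Q=cloud(d).reshape(-1,3)[d['depth'].ravel()>0]; q=np.c_[(Q[:,:2]-c)@M.T,Q[:,2]]
z=[np.median(q[(abs(q[:,1])<150)&(abs(q[:,0]-x)<8)&(q[:,2]<130)][:,2]).round(1) for x in (-80,0,80)];print(z)
if max(z)<86: print(bot.job_done())
E
```

```text
26.475 [ 0.69  0.18 -0.8   2.01  0.15  1.02  1.49] case xy [-74.910442    -0.19231642] 200.75807327376828 [-0.71657783 -0.13598227  0.14570204] 0.003916090820876395
[np.float64(83.9), np.float64(83.8), np.float64(83.7)]
the job is handed in; nothing more can be done
None
```

I handed the job in at 26.5 s: the elbow points along the white line, the spool and valve lie side by side in the case below the rim, and the lid measures flat and shut. The final press on the lid peaked at about 60 N at the wrist (limit 120 N), and the hand-in returned no verdict.

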